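# Feed one weld blank to the stop fence

### The job

Press the feeder's plunger all the way down once with the fingertips and let it come back up, so that a single aluminium blank slides out of the magazine. Then push that blank sideways, flat along the table, into the facing bay of the H-shaped stop fence until it rests against the cross bar. Do not pick the blank up, keep the other blanks in the magazine, and leave everything else where it is.

Things in the scene. Friction and masses are not known exactly. Their poses are not given: they have to be found in the camera images.
- feeder: fixed grey blank feeder. Origin on the table under the magazine's centre; x points the way blanks come out, z up. Magazine: open-topped box, x -30 to +30 mm, 58 mm wide in y, 62 mm high, with a 16 mm high gate in its +x face onto the bare table. Behind it the drive housing, 46 mm high, to x = -110 mm, carries the plunger's guide (34 mm across, 82 mm high) at x = -85 mm
- outlet (a point): point on the table in front of the magazine, at feeder x = 60 mm, y = 0 (fixed to the feeder). One full press leaves the pushed-out blank with its centre within about 8 mm of here
- plunger (a joint): travel of the feeder's plunger in m: 0 up, 0.040 fully down. It drives a hidden pusher that shoves the bottom blank out. A spring lifts it back up within about a second when let go. Fully down needs about 7 to 12 N while moving, 5 N barely start it; it is damped, so press at 60 mm/s or slower
- plunger_top (a point): centre of the top of the plunger's black round cap, 40 mm across, facing up; it moves with the plunger, 148 mm above the table when up and 108 mm when fully down; at feeder x = -85 mm, y = 0
- blank0_center (a point): centre of the bottom blank of the stack, the one to be fed out: a loose plain aluminium disc 44 mm across, 12 mm thick, about 45 g, lying flat (centre 6 mm above the table); slides on the table when pushed
- blank1_center (a point): centre of the second blank of the stack, the same disc; it stays in the magazine, dropping one place
- blank2_center (a point): centre of the third blank, the same disc; stays in the magazine
- blank3_center (a point): centre of the top blank, the same disc; stays in the magazine
- fence: fixed aluminium stop fence, an H from above, left or right of the outlet. Origin on the table at its centre. Two bars along its y, 104 mm long, 8 mm thick, 14 mm high, inner faces at x = -35 and +35 mm; an 8 mm thick cross bar of the same height joins them at y = 0. In the bay on the outlet's side, a blank against the cross bar has its centre 26 mm from the origin along y
- scrap_tray: fixed open aluminium tray, 85 x 50 mm, 20 mm high, on the other side of the outlet; not used. Origin on the table under its centre, long side along its x
- flange: loose steel flange ring lying on the table beyond the feeder's outlet, 60 mm across, 14 mm high; bystander
- offcut: loose aluminium tube offcut standing on end, 32 mm across, 45 mm high, beside the feeder; bystander
- bolt: loose steel bolt standing on its head, 28 mm across, 50 mm high, beside the feeder; bystander
- screwdriver: loose screwdriver lying on the table to the robot's right; bystander
- hammer: loose hammer lying on the table to the robot's left; bystander
- cup_brush: loose brass wire cup brush, 64 mm across, 50 mm high, to the right of the feeder on the robot's side; bystander
- file: loose file with a wooden handle, lying to the right of the feeder; bystander

How it is judged:
By the outcome, as a careful person would: the job done as asked, in the order asked, and still so for the second after the job is handed in, with the robot touching nothing.
It also fails if it takes over 48 s, if anything falls off the work surface, if the arm or the gripper's body presses on something with over 40 N, if the wrist force passes 120 N, or if a joint passes its speed limit or range.

### The arm

A 6-joint arm with a two-finger parallel gripper is mounted at the origin on the work surface. World frame = base frame: x ahead of the robot, y to its left, z up, the work surface at z = 0. Lengths are in m, angles in rad, forces in N, time in s.
With the tool pointing down it reaches from about 0.35 to 0.925 m from the base axis. Payload 6.4 kg.
Tool frame: the origin (TCP) lies between the finger pads; the fingertips stand 14 mm ahead of it and the grasp point (between the pads) lies 5 mm behind it (tip_reach is the distance from the TCP to the fingertips, in m); z points along the fingers, y is the direction in which the jaws open and shut (so a half turn about z gives the same grasp; the last joint's range is limited). The gripper opens to 94 mm and grips with 3 to 60 N. Pads are 16 mm wide; open, the fingers measure 119 mm over their backs; the gripper's body (75 mm by 177 mm) begins 78 mm behind the grasp point.
Start: joints at [-1.431, 0.245, 1.558, -0, 1.339, -0.174], TCP at [0.201, -0.618, 0.219] pointing down, gripper open.
Joint ranges: [-3.13, 3.13], [-1.02, 2.26], [0.13, 2.54], [-0.95, 4.09], [0.21, 2.88], [-2.74, 2.74]. Speed limits (rad/s): [2.57, 2.57, 3.14, 3.14, 3.14, 3.14].

### API

Orientations are given as a 3x3 rotation matrix whose columns are the frame's x, y, z axes.
In Python, from station import * gives the robot as it stands.
- The arm moves only by the shell command python3 -m handwheel 'ROWS' [OPENING] [FORCE]. ROWS is JSON, a list that holds one entry, the list of rows, each a list of 6 numbers: the shift along the world's x, y, z in mm, then the turn, a rotation vector about the world's x, y, z in rad. A call has 1 to 8 rows; each row shifts and turns the commanded pose from where the row before left it; what a row does not reach is not made up. A row lasts 1/8 s, in which the tool goes at most 62.5 mm and 10.7 degrees, less where a joint would pass 70% of its speed; a pose out of reach is approached as far as the arm can. A call is refused whole if a number of a shift passes 62.5 or a number of a turn 0.188, either way. A call with a gripper value outside its range is refused whole. OPENING is the opening, from 0 (shut) to 1 (fully open), set as the call begins (- or left out, the last holds). The fingers move at their own pace and stop on an object; FORCE is the grip in N (left out, the last holds). Time passes only in rows, so rows that do not move let the fingers close. It gives the time, the measured TCP pose, the force and the opening at its end, in the units of the state.
- get_state(): the state, without advancing time (a new reading comes with each control period).
- capture(name): name is "scene" or "side" or "wrist"; returns a dict with "frame" (420x560x3 uint8, blue, green, red), "intrinsics" (3x3 intrinsics, pixels), "k1" (the pictures are not rectified: a ray, as slopes to the right and down, at radius r is drawn at 1 + k1 r^2 times it, then the intrinsics apply), "R" (3x3) and "t" (3): a world point X has camera coordinates R X + t. Camera axes: x right, y down, z forward; pixel columns grow to the right and rows downward; lengths in m; the calibration is good to about 2 mm. A picture is of the moment at which its call begins. There is no depth.
- close_job(): hands the job in, once; it reports no verdict.
The state is a dict: "time_s": time; "joints": joint angles; "qd": joint speeds; "effort": joint torques, N m; "tcp_pos": TCP position; "orientation": TCP orientation; "ft_force": force on the tool from outside, world axes, zero at the start; "moment": the same for the moment, N m; "grip_width": finger opening in m.
Only numpy, scipy, OpenCV 4.12 (cv2) and the standard library are available. Lean on these libraries where they do the work, as an engineer would, in place of code of your own. Each camera call takes 0.05 s, during which the arm holds its last target.

## Working session

There is one attempt and no reset: what is moved stays moved. The work goes in short steps, Python scripts to look and compute and a shell command to move; the robot and the scene stay as the last step left them, time stands still between calls to the robot, and variables do not carry over. Pictures are saved under pics/ and viewed, and the job is handed in when it is done.

```bash
ls; mkdir -p pics
python3 - <<'E'
from station import *
import cv2,json
s=get_state();print(s)
for n in("scene","side","wrist"):
    c=capture(n);cv2.imwrite(f"pics/{n}0.png",c["frame"]);print(n,c["intrinsics"],c["k1"],c["R"],c["t"])
E
```

```text
pics
{'time_s': 0.0, 'joints': array([-1.43109472e+00,  2.45771974e-01,  1.55901617e+00,  2.79706879e-06,
        1.33867110e+00, -1.74113256e-01]), 'qd': array([ 0.00051324,  0.00342121, -0.00230333,  0.00149514,  0.00017861,
       -0.00119955]), 'effort': array([ 1.66842776e-03, -4.15830481e+01, -3.14608169e+01,  6.86506438e-02,
        3.31749895e-02, -1.40804254e-04]), 'tcp_pos': array([ 0.20056554, -0.61768248,  0.2183711 ]), 'orientation': array([[ 9.51163127e-01,  3.08688581e-01, -2.57222673e-04],
       [ 3.08688516e-01, -9.51161386e-01,  1.84878365e-03],
       [ 3.26038128e-04, -1.83789652e-03, -9.99998258e-01]]), 'ft_force': array([0.10231322, 0.18416857, 1.03479645]), 'moment': array([ 0.04285193, -0.02835706, -0.01434344]), 'grip_width': 0.09383258322235331}
scene [[403.75626522   0.         280.89167339]
 [  0.         403.75626522 216.35711595]
 [  0.           0.           1.        ]] 0.018996838932210474 [[-0.74923856  0.66202118 -0.01922326]
 [ 0.40776714  0.43822775 -0.80105081]
 [-0.52188843 -0.60801677 -0.59828762]] [ 0.42217074 -0.10795293  1.6480865 ]
side [[486.20534347   0.         286.31249154]
 [  0.         486.20534347 213.55952714]
 [  0.           0.           1.        ]] 0.0563697034237894 [[-0.96284732 -0.26994709  0.00732187]
 [-0.17696853  0.61026736 -0.77217608]
 [ 0.20397838 -0.74478341 -0.63536643]] [0.51191644 0.1854756  1.22509855]
wrist [[345.99254662   0.         278.24982236]
 [  0.         345.99254662 209.60065665]
 [  0.           0.           1.        ]] 0.02655043562983921 [[ 0.30852681 -0.9512138  -0.00187287]
 [-0.92411977 -0.30020428  0.23638959]
 [-0.22541928 -0.07120177 -0.97165655]] [-0.64833611 -0.02512     0.38984677]
```

View pics/scene0.png

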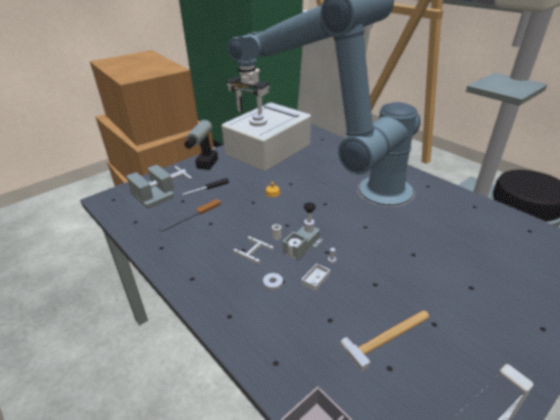

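View pics/side0.png

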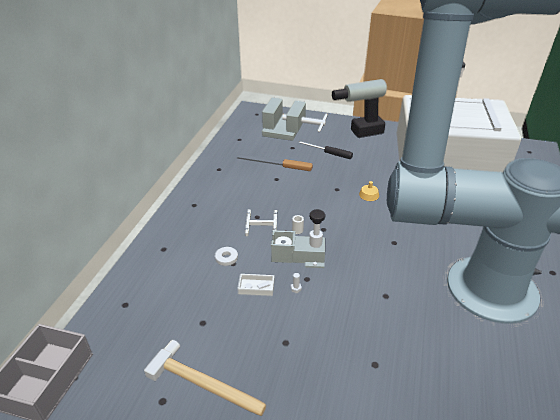

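View pics/wrist0.png

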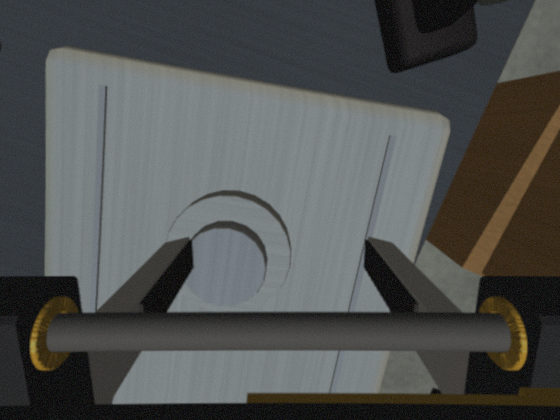

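The scene view shows the plunger cap near (310,208), the fence near (254,248) and the tray near (316,277). The side view shows the cap at (317,216). I'll enlarge both.

Run:
```python
import cv2
a=cv2.imread("pics/scene0.png")[190:300,220:350];cv2.imwrite("pics/sc_z.png",cv2.resize(a,None,fx=6,fy=5.45*1.1,interpolation=cv2.INTER_CUBIC)[:600])
a=cv2.imread("pics/side0.png")[200:300,205:338];cv2.imwrite("pics/si_z.png",cv2.resize(a,None,fx=6,fy=6,interpolation=cv2.INTER_CUBIC))
a=cv2.imread("pics/scene0.png")[200:295,225:345];cv2.imwrite("pics/sc_z.png",cv2.resize(a,None,fx=6,fy=6,interpolation=cv2.INTER_CUBIC))
```

```text
(no output)
```

View pics/sc_z.png

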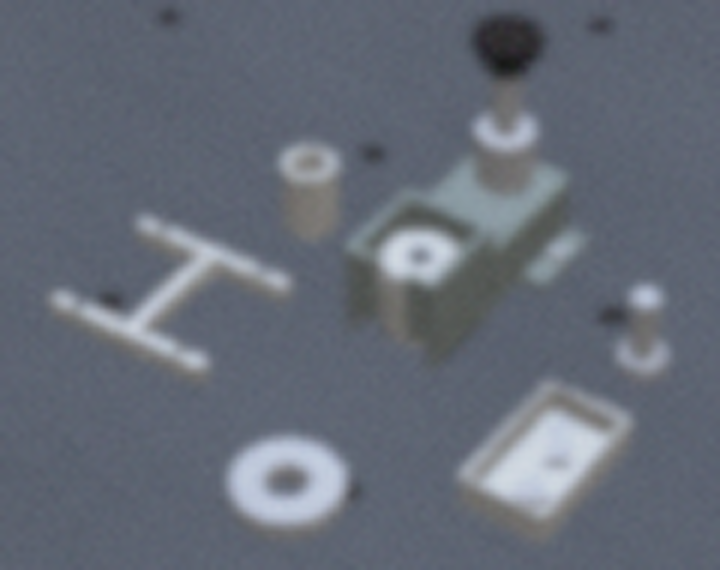

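View pics/si_z.png

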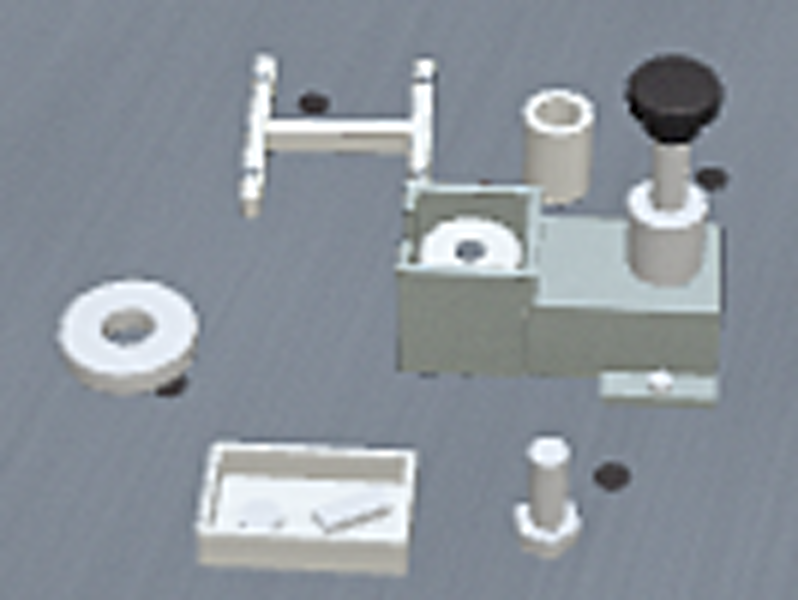

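```bash
cat > h.py <<'E'
import numpy as np,cv2
from station import *
def proj(c,X):
    p=np.atleast_2d(X)@c["R"].T+c["t"]; s=p[:,:2]/p[:,2:]; r2=(s**2).sum(1,keepdims=True)
    s=s*(1+c["k1"]*r2); K=c["intrinsics"]; return s*[K[0,0],K[1,1]]+[K[0,2],K[1,2]]
def ray(c,uv,z):
    K=c["intrinsics"]; d=(np.array(uv,float)-[K[0,2],K[1,2]])/[K[0,0],K[1,1]]; s=d.copy()
    for _ in range(20): s=d/(1+c["k1"]*(s@s))
    C=-c["R"].T@c["t"]; v=c["R"].T@np.r_[s,1]; return C+v*(z-C[2])/v[2]
E
python3 - <<'E'
from h import *
from scipy.optimize import least_squares
sc=capture("scene");si=capture("side")
def SI(u,v): return (205+(u+.5)/6-.5,200+(v+.5)/6-.5)
def SC(u,v): return (225+(u+.5)/6-.5,200+(v+.5)/6-.5)
for c,p,z,n in [(si,SI(675,88),.148,'cap'),(sc,SC(508,38),.148,'cap'),
 (si,SI(399,268),.062,'mag fl'),(si,SI(537,272),.062,'mag fr'),(si,SI(407,187),.062,'mag bl'),(si,SI(540,190),.062,'mag br'),
 (sc,SC(350,248),.062,'L'),(sc,SC(415,192),.062,'B'),(sc,SC(490,238),.062,'R'),(sc,SC(430,285),.062,'F'),
 (si,SI(264,57),.014,'f1'),(si,SI(250,195),.014,'f2'),(si,SI(425,62),.014,'f3'),(si,SI(340,127),.014,'fc'),
 (sc,SC(147,220),.014,'f'),(sc,SC(286,285),.014,'f'),(sc,SC(60,297),.014,'f'),(sc,SC(203,365),.014,'f'),
 (si,SI(128,325),.014,'flange'),(sc,SC(287,480),.014,'flange'),(si,SI(560,110),.045,'off'),(sc,SC(310,162),.045,'off'),
 (si,SI(548,452),.05,'bolt'),(sc,SC(647,297),.05,'bolt'),
 (si,SI(310,450),.02,'tray far'),(si,SI(305,540),.02,'tray near'),(si,SI(199,540),.02,'trayNL'),(si,SI(413,450),.02,'trayFR')]:
    print(n,ray(c,p,z)[:2].round(4))
E
```

```text
cap [0.4487 0.0163]
cap [0.4527 0.0182]
mag fl [0.5547 0.0647]
mag fr [0.4972 0.0507]
mag bl [0.5666 0.0136]
mag br [ 0.5096 -0.0008]
L [0.5659 0.0145]
B [0.5075 0.0031]
R [0.5047 0.0597]
F [0.555  0.0658]
f1 [ 0.6787 -0.1111]
f2 [ 0.6515 -0.0125]
f3 [ 0.6015 -0.1294]
fc [ 0.6264 -0.0707]
f [ 0.5985 -0.1271]
f [ 0.5764 -0.0288]
f [ 0.6756 -0.1068]
f [ 0.6517 -0.0095]
flange [0.6746 0.0841]
flange [0.6739 0.0862]
off [ 0.5197 -0.0763]
off [ 0.5188 -0.0735]
bolt [0.4685 0.14  ]
bolt [0.4674 0.141 ]
tray far [0.5715 0.1389]
tray near [0.5577 0.1868]
trayNL [0.599  0.1986]
trayFR [0.53  0.127]
```

```bash
python3 -m handwheel '[[[16,40,0,0,0,0.094],[16,40,0,0,0,0.094],[16,40,0,0,0,0.094],[16,40,0,0,0,0.094],[16,40,0,0,0,0.094],[16,40,0,0,0,0.094],[16,40,0,0,0,0.094],[16,40,0,0,0,0.094]]]' 0 20; python3 -m handwheel '[[[16,40,0,0,0,0.094],[16,40,0,0,0,0.094],[16,40,0,0,0,0.094],[16,40,0,0,0,0.094],[16,40,0,0,0,0.094],[16,40,0,0,0,0.094],[14,30,0,0,0,0.094],[5,10,0,0,0,0.094]]]'
```

```text
time_s: 1.25
tcp_pos: [0.329, -0.2969, 0.2195]
orientation: [[0.481, 0.877, 0.0], [0.877, -0.481, -0.0], [-0.0, 0.0, -1.0]]
ft_force: [-0.5, -0.5, -0.4]
grip_width: 0.0172
time_s: 2.25
tcp_pos: [0.4439, -0.0166, 0.2194]
orientation: [[-0.25, 0.968, -0.0], [0.968, 0.25, 0.0], [0.0, -0.0, -1.0]]
ft_force: [0.3, -0.6, 0.0]
grip_width: 0.0004
```

Run:
```python
from h import *
for n in("scene","side","wrist"):
    c=capture(n);cv2.imwrite(f"pics/{n}1.png",c["frame"])
print((-c["R"].T@c["t"]))
a=cv2.imread("pics/side1.png")[190:290,205:338];cv2.imwrite("pics/si_z1.png",cv2.resize(a,None,fx=6,fy=6,interpolation=cv2.INTER_CUBIC))
print(proj(c,[[.451,.017,.148],[.626,-.069,.014],[.592,.046,0]]))
```

```text
[0.42633698 0.04918243 0.38442696]
[[301.72632602 181.30794886]
 [422.05617306 272.33082446]
 [423.30938058 166.1977028 ]]
```

View pics/wrist1.png

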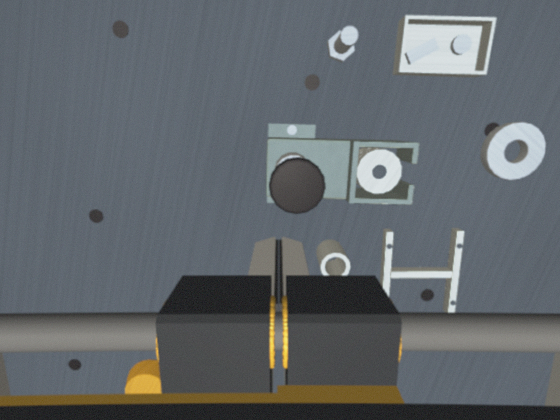

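View pics/si_z1.png

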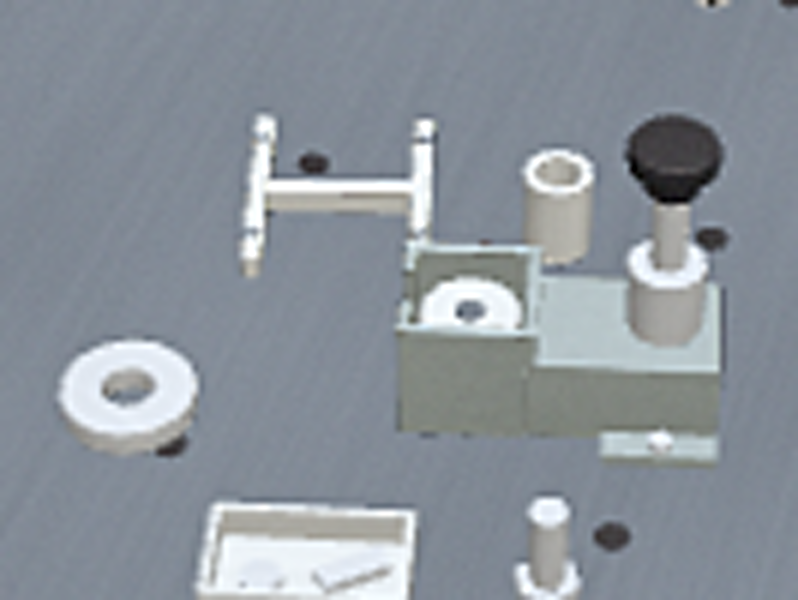

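The wrist view shows the cap centre at (297,186), the magazine corners from (352,142) to (414,204), and the fence's near bay ends at (389,232) and (460,232). I'll solve positions from it.

Run:
```python
from h import *
c=capture("wrist");cv2.imwrite("pics/wrist2.png",c["frame"])
a=c["frame"][100:330,240:500];cv2.imwrite("pics/w2z.png",cv2.resize(a,None,fx=2.6,fy=2.6,interpolation=cv2.INTER_CUBIC))
print(get_state()["tcp_pos"])
for n,p,z in [('cap',(297,185),.148),('mag',(352,142),.062),('mag',(416,144),.062),('mag',(414,204),.062),('mag',(350,202),.062),('fe',(389,232),.014),('fe',(460,232),.014),('fcross',(420,273),.014),('flange',(516,151),.014)]: print(n,ray(c,p,z)[:2].round(4))
```

```text
[ 0.44349666 -0.01837762  0.21939465]
cap [0.4484 0.013 ]
mag [0.4949 0.0507]
mag [0.5519 0.063 ]
mag [0.5689 0.0095]
mag [ 0.5095 -0.0034]
fe [ 0.574  -0.0334]
fe [ 0.6498 -0.0142]
fcross [ 0.6237 -0.0715]
flange [0.6733 0.0831]
```

View pics/w2z.png

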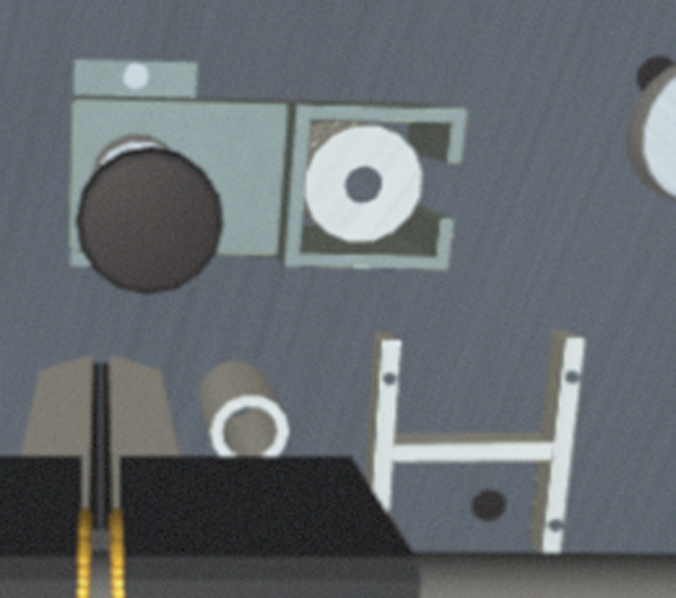

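```bash
python3 -m handwheel '[[[3,17,-10,0,0,0],[3.5,17,-15,0,0,0],[0,0,-15,0,0,0],[0,0,-13,0,0,0],[0,0,0,0,0,0]]]';  python3 -m handwheel '[[[0,0,-6,0,0,0],[0,0,-6,0,0,0],[0,0,-6,0,0,0],[0,0,-6,0,0,0],[0,0,-6,0,0,0],[0,0,-6,0,0,0]]]'
```

```text
time_s: 3.08
tcp_pos: [0.4493, 0.0152, 0.1652]
orientation: [[-0.243, 0.97, -0.003], [0.97, 0.243, 0.0], [0.001, -0.002, -1.0]]
ft_force: [0.0, -0.2, 0.4]
grip_width: 0.0007
time_s: 3.82
tcp_pos: [0.4509, 0.0152, 0.132]
orientation: [[-0.245, 0.97, 0.001], [0.97, 0.245, -0.001], [-0.001, 0.001, -1.0]]
ft_force: [-4.2, -0.8, 9.5]
grip_width: 0.0007
```

```bash
python3 -m handwheel '[[[0,0,-4,0,0,0],[0,0,-3,0,0,0],[0,0,-1,0,0,0],[0,0,0,0,0,0]]]'
```

```text
time_s: 4.32
tcp_pos: [0.4509, 0.0152, 0.1238]
orientation: [[-0.245, 0.97, 0.001], [0.97, 0.245, -0.001], [-0.001, 0.001, -1.0]]
ft_force: [-2.9, -0.5, 7.0]
grip_width: 0.0006
```

```bash
python3 -m handwheel '[[[0,0,-1,0,0,0],[0,0,-1,0,0,0],[0,0,0,0,0,0]]]';python3 -m handwheel '[[[0,0,-1,0,0,0],[0,0,0,0,0,0]]]'
```

```text
time_s: 4.7
tcp_pos: [0.4509, 0.0151, 0.1222]
orientation: [[-0.245, 0.97, 0.001], [0.97, 0.245, -0.001], [-0.001, 0.001, -1.0]]
ft_force: [-3.9, -0.1, 9.6]
grip_width: 0.0005
time_s: 4.95
tcp_pos: [0.451, 0.0151, 0.1221]
orientation: [[-0.245, 0.97, 0.001], [0.97, 0.245, -0.001], [-0.001, 0.0, -1.0]]
ft_force: [-7.1, 0.6, 16.3]
grip_width: 0.0002
```

The plunger has bottomed out: z stopped while the force rose from 10 to 16 N. I'll release it now.

```bash
python3 -m handwheel '[[[0,0,6,0,0,0],[0,0,12,0,0,0],[0,0,20,0,0,0],[0,0,25,0,0,0],[0,0,25,0,0,0],[0,0,0,0,0,0],[0,0,0,0,0,0],[0,0,0,0,0,0]]]' 0.13
python3 - <<'E'
from h import *
for n in("side","wrist"):
    c=capture(n);cv2.imwrite(f"pics/{n}3.png",c["frame"])
a=cv2.imread("pics/side3.png")[200:300,205:338];cv2.imwrite("pics/si_z3.png",cv2.resize(a,None,fx=6,fy=6,interpolation=cv2.INTER_CUBIC))
E
```

```text
time_s: 5.95
tcp_pos: [0.4493, 0.0159, 0.206]
orientation: [[-0.244, 0.97, -0.003], [0.97, 0.244, 0.001], [0.001, -0.002, -1.0]]
ft_force: [0.1, -0.3, -0.4]
grip_width: 0.0124
```

View pics/si_z3.png

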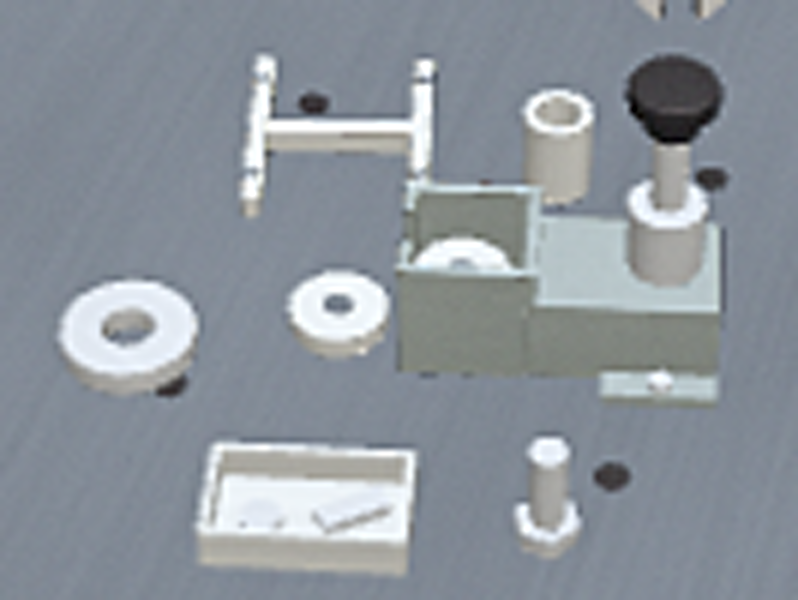

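View pics/wrist3.png

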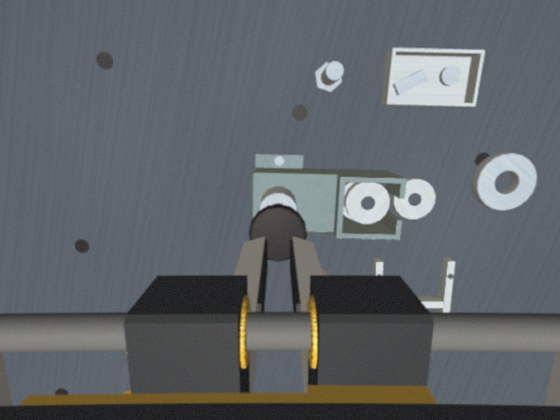

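A single blank is out, at side crop (338,305) and wrist (414,199). The plunger is back up at crop (675,90).

Run:
```python
from h import *
si=capture("side");w=capture("wrist")
S=lambda u,v:(205+(u+.5)/6-.5,200+(v+.5)/6-.5)
print('blank',ray(si,S(339,305),.012)[:2],ray(w,(414,199),.012)[:2])
for p in [(379,259),(448,259)]: print('fence',ray(w,p,.014)[:2])
# frame F: fence
o=np.array([.626,-.0695])
for th in(.245,): 
  ex=np.array([np.cos(th),np.sin(th)]);ey=np.array([-ex[1],ex[0]])
  b=ray(si,S(339,305),.012)[:2]; print('in fence',(b-o)@ex,(b-o)@ey, ex,ey)
  for k in(40,26+18): pass
print(get_state()["tcp_pos"])
```

```text
blank [0.58964033 0.04424642] [0.58938175 0.04402238]
fence [ 0.57389401 -0.0288194 ]
fence [ 0.64643706 -0.01023515]
in fence -0.007683956290176284 0.11916891797976077 [0.97013732 0.24255632] [-0.24255632  0.97013732]
[0.44983179 0.0157864  0.20683155]
```

```bash
python3 -m handwheel '[[[33,16,0,0,0,0],[33,16,0,0,0,0],[33,16,0,0,0,0],[33,15.5,0,0,0,0],[0,0,-25,0,0,0],[0,0,-40,0,0,0],[0,0,-40,0,0,0],[0,0,0,0,0,0]]]'
python3 - <<'E'
from h import *
for n in("side","wrist"):
    c=capture(n);cv2.imwrite(f"pics/{n}4.png",c["frame"])
a=cv2.imread("pics/side4.png")[180:280,205:338];cv2.imwrite("pics/si_z4.png",cv2.resize(a,None,fx=6,fy=6,interpolation=cv2.INTER_CUBIC))
E
```

```text
time_s: 7.15
tcp_pos: [0.5793, 0.0794, 0.0988]
orientation: [[-0.244, 0.97, -0.008], [0.97, 0.244, 0.0], [0.002, -0.008, -1.0]]
ft_force: [-0.1, -0.2, 0.7]
grip_width: 0.0123
```

View pics/si_z4.png

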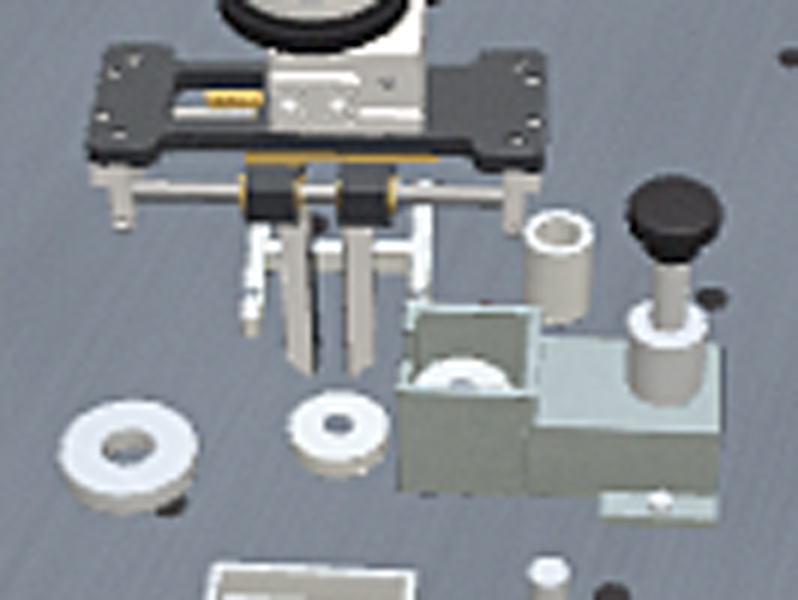

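View pics/wrist4.png

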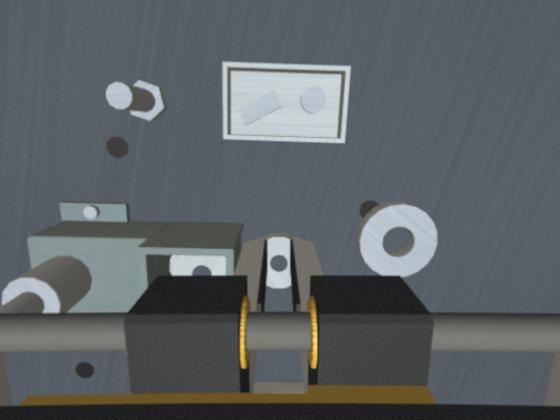

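```bash
python3 -m handwheel '[[[1,3,-25,0,0,0],[1,0,-25,0,0,0],[0,0,-18,0,0,0],[0,0,-9,0,0,0],[0,0,-4,0,0,0],[0,0,0,0,0,0]]]'
python3 - <<'E'
from h import *
for n in("side","wrist"):
    c=capture(n);cv2.imwrite(f"pics/{n}5.png",c["frame"])
a=cv2.imread("pics/side5.png")[200:300,205:338];cv2.imwrite("pics/si_z5.png",cv2.resize(a,None,fx=6,fy=6,interpolation=cv2.INTER_CUBIC))
E
```

```text
time_s: 8.0
tcp_pos: [0.5846, 0.0822, 0.0219]
orientation: [[-0.245, 0.97, 0.001], [0.97, 0.245, -0.0], [-0.0, 0.001, -1.0]]
ft_force: [-0.1, 0.5, 0.6]
grip_width: 0.0123
```

View pics/si_z5.png

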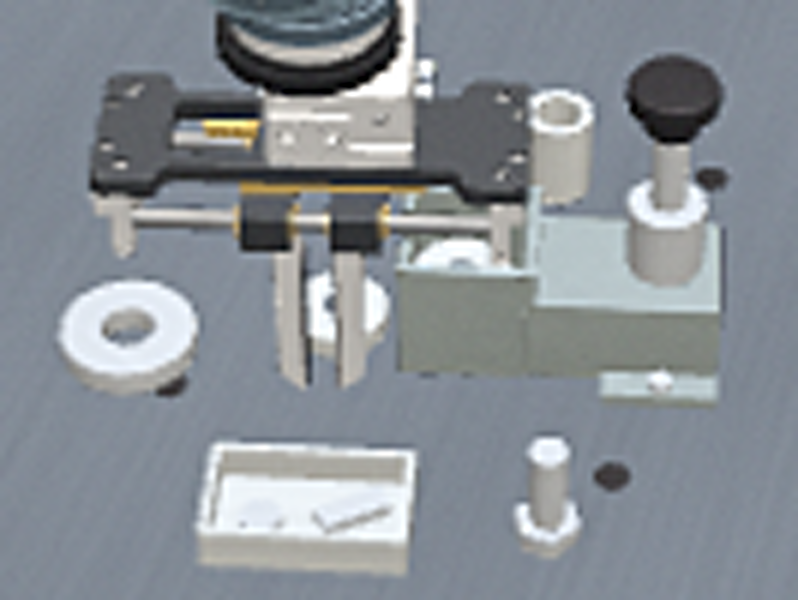

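```bash
python3 -m handwheel '[[[-2.5,-0.5,-2,0,0,0],[0,0,0,0,0,0]]]'
```

```text
time_s: 8.35
tcp_pos: [0.5814, 0.0817, 0.0194]
orientation: [[-0.244, 0.97, -0.0], [0.97, 0.244, 0.0], [0.0, -0.0, -1.0]]
ft_force: [-0.8, 0.2, 0.7]
grip_width: 0.0125
```

```bash
python3 -m handwheel '[[[2,-6,0,0,0,0],[2,-6,0,0,0,0],[2,-6,0,0,0,0],[2,-6,0,0,0,0],[2,-6,0,0,0,0],[2,-6,0,0,0,0],[2,-6,0,0,0,0],[2,-6,0,0,0,0]]]';python3 -m handwheel '[[[2,-6,0,0,0,0],[2,-6,0,0,0,0],[2,-6,0,0,0,0],[2,-6,0,0,0,0],[1,-3,0,0,0,0],[0,0,0,0,0,0]]]'
python3 - <<'E'
from h import *
c=capture("side");cv2.imwrite("pics/side6.png",c["frame"])
a=cv2.imread("pics/side6.png")[180:280,205:338];cv2.imwrite("pics/si_z6.png",cv2.resize(a,None,fx=6,fy=6,interpolation=cv2.INTER_CUBIC))
c=capture("scene");cv2.imwrite("pics/scene6.png",c["frame"])
a=cv2.imread("pics/scene6.png")[200:295,225:345];cv2.imwrite("pics/sc_z6.png",cv2.resize(a,None,fx=6,fy=6,interpolation=cv2.INTER_CUBIC))
E
```

```text
time_s: 9.35
tcp_pos: [0.5978, 0.0333, 0.0195]
orientation: [[-0.244, 0.97, 0.0], [0.97, 0.244, 0.0], [-0.0, 0.0, -1.0]]
ft_force: [-0.0, 0.4, 1.1]
grip_width: 0.0122
time_s: 10.1
tcp_pos: [0.6067, 0.0065, 0.0194]
orientation: [[-0.244, 0.97, 0.0], [0.97, 0.244, -0.0], [-0.0, 0.0, -1.0]]
ft_force: [-0.4, -0.4, -0.8]
grip_width: 0.0123
```

View pics/si_z6.png

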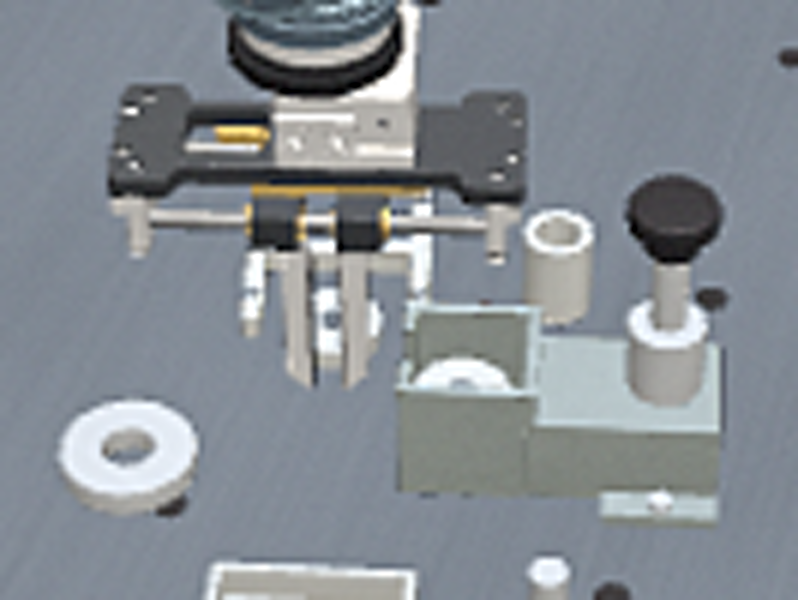

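View pics/sc_z6.png

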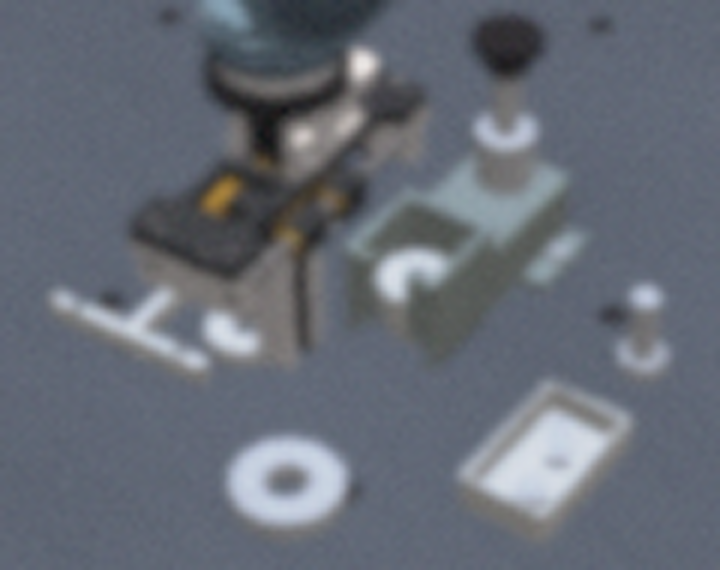

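```bash
python3 -m handwheel '[[[1.2,-4.5,0,0,0,0],[1.2,-4.5,0,0,0,0],[1.2,-4.5,0,0,0,0],[0.8,-3,0,0,0,0],[0.5,-2,0,0,0,0],[0,0,0,0,0,0]]]';python3 -m handwheel '[[[0.3,-1.5,0,0,0,0],[0.3,-1,0,0,0,0],[0,0,0,0,0,0]]]'
```

```text
time_s: 10.95
tcp_pos: [0.6116, -0.012, 0.0195]
orientation: [[-0.244, 0.97, 0.0], [0.97, 0.244, -0.0], [-0.0, 0.0, -1.0]]
ft_force: [0.7, -0.1, -1.1]
grip_width: 0.0123
time_s: 11.32
tcp_pos: [0.6122, -0.0143, 0.0195]
orientation: [[-0.244, 0.97, 0.0], [0.97, 0.244, -0.0], [-0.0, 0.0, -1.0]]
ft_force: [-0.2, 0.3, 0.6]
grip_width: 0.012
```

```bash
python3 -m handwheel '[[[0.2,-1,0,0,0,0],[0.2,-1,0,0,0,0],[0,0,0,0,0,0]]]';python3 -m handwheel '[[[0.2,-1,0,0,0,0],[0,0,0,0,0,0]]]'
```

```text
time_s: 11.7
tcp_pos: [0.6125, -0.0164, 0.0194]
orientation: [[-0.244, 0.97, -0.0], [0.97, 0.244, -0.0], [-0.0, -0.0, -1.0]]
ft_force: [1.0, -0.1, 1.0]
grip_width: 0.0123
time_s: 11.95
tcp_pos: [0.6128, -0.0173, 0.0195]
orientation: [[-0.245, 0.97, 0.0], [0.97, 0.245, -0.0], [-0.0, 0.0, -1.0]]
ft_force: [-0.0, -0.2, 1.2]
grip_width: 0.0125
```

```bash
python3 -m handwheel '[[[0.2,-1,0,0,0,0],[0,0,0,0,0,0]]]';python3 -m handwheel '[[[0.2,-1,0,0,0,0],[0,0,0,0,0,0]]]'
python3 - <<'E'
from h import *
for n in("side","wrist"):
    c=capture(n);cv2.imwrite(f"pics/{n}7.png",c["frame"])
a=cv2.imread("pics/side7.png")[190:260,235:328];cv2.imwrite("pics/si_z7.png",cv2.resize(a,None,fx=8,fy=8,interpolation=cv2.INTER_CUBIC))
E
```

```text
time_s: 12.2
tcp_pos: [0.6129, -0.0182, 0.0195]
orientation: [[-0.244, 0.97, -0.0], [0.97, 0.244, 0.0], [0.0, -0.0, -1.0]]
ft_force: [0.5, 0.1, -0.2]
grip_width: 0.0122
time_s: 12.45
tcp_pos: [0.6129, -0.0186, 0.0194]
orientation: [[-0.244, 0.97, -0.001], [0.97, 0.244, 0.001], [0.001, -0.0, -1.0]]
ft_force: [-0.8, 4.0, 0.5]
grip_width: 0.0126
```

View pics/si_z7.png

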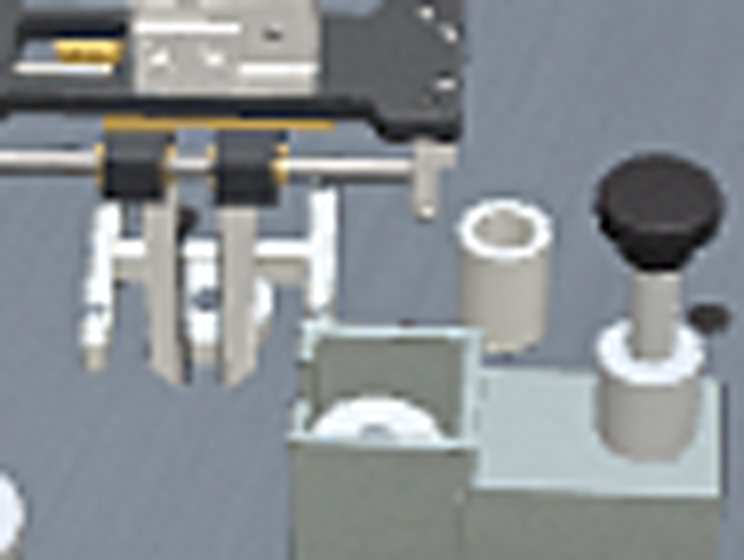

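View pics/wrist7.png

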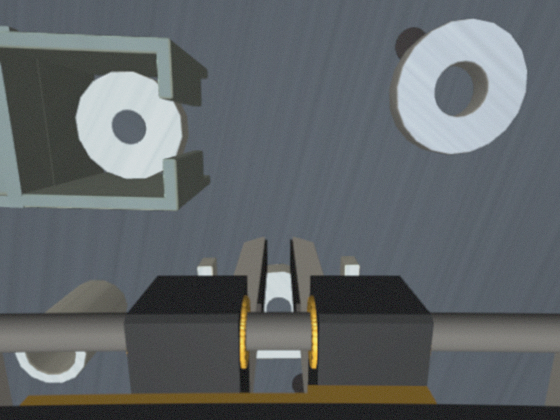

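The y force jumped to 4 N and the advance stalled, so the blank is on the cross bar. One small confirming nudge, then I'll back straight out and lift.

```bash
python3 -m handwheel '[[[0.1,-0.5,0,0,0,0],[0,0,0,0,0,0]]]'; python3 -m handwheel '[[[-0.5,2,0,0,0,0],[-2,8,0,0,0,0],[-2.5,10,0,0,0,0],[0,0,0,0,0,0],[0,0,30,0,0,0],[0,0,50,0,0,0],[0,0,50,0,0,0],[0,0,50,0,0,0]]]'; python3 -m handwheel '[[[10,40,0,0,0,0],[10,40,0,0,0,0],[0,40,0,0,0,0],[0,20,0,0,0,0],[0,0,0,0,0,0]]]'
python3 - <<'E'
from h import *
for n in("side","wrist","scene"):
    c=capture(n);cv2.imwrite(f"pics/{n}8.png",c["frame"])
a=cv2.imread("pics/side8.png")[190:290,205:338];cv2.imwrite("pics/si_z8.png",cv2.resize(a,None,fx=6,fy=6,interpolation=cv2.INTER_CUBIC))
a=cv2.imread("pics/scene8.png")[200:295,225:345];cv2.imwrite("pics/sc_z8.png",cv2.resize(a,None,fx=6,fy=6,interpolation=cv2.INTER_CUBIC))
E
```

```text
time_s: 12.8
tcp_pos: [0.6129, -0.0188, 0.0194]
orientation: [[-0.244, 0.97, -0.001], [0.97, 0.244, 0.002], [0.002, -0.0, -1.0]]
ft_force: [-1.1, 6.5, 2.0]
grip_width: 0.012
time_s: 13.8
tcp_pos: [0.6081, 0.0001, 0.2011]
orientation: [[-0.245, 0.97, 0.0], [0.97, 0.245, -0.0], [-0.001, 0.0, -1.0]]
ft_force: [0.4, -0.1, 0.0]
grip_width: 0.0119
time_s: 14.42
tcp_pos: [0.6281, 0.1408, 0.1993]
orientation: [[-0.246, 0.969, -0.0], [0.969, 0.246, -0.001], [-0.0, -0.0, -1.0]]
ft_force: [-0.0, -0.4, 0.1]
grip_width: 0.0121
```

View pics/si_z8.png

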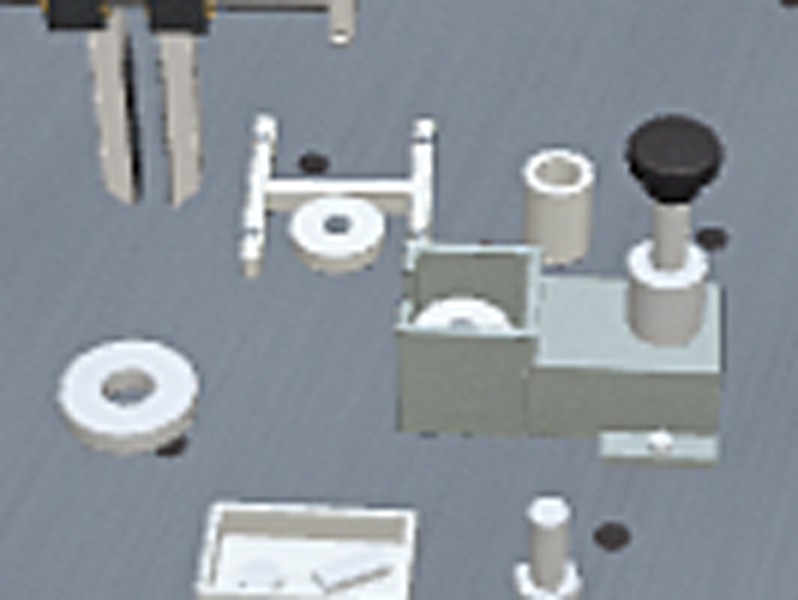

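View pics/sc_z8.png

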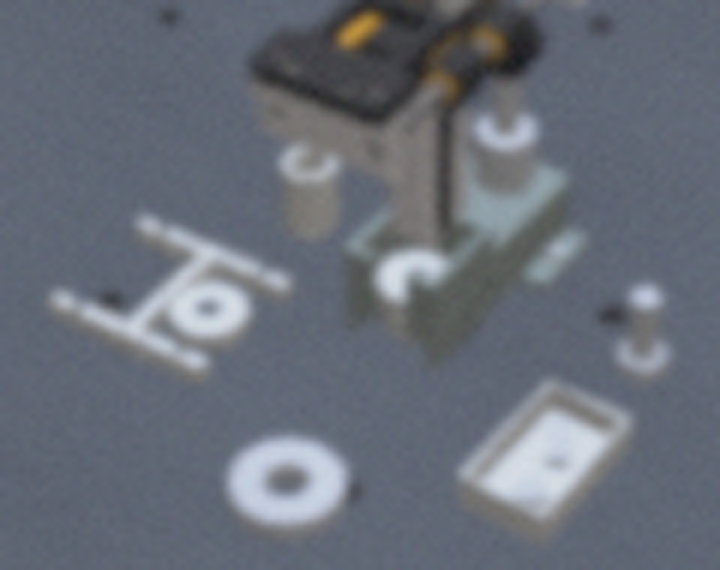

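The blank sits flat in the bay with its edge on the cross bar, at side crop (338,224) and scene crop (208,308). The other objects are at their original pixels.

Run:
```python
from h import *
si=capture("side")
b=ray(si,(205+338.5/6-.5,190+225.5/6-.5),.012)[:2]
f=ray(si,(205+340.5/6-.5,190+187/6-.5),.014)[:2]
ey=np.array([-.2425,.97]);print(b,f,(b-f)@ey)
print(close_job())
```

```text
[ 0.61949438 -0.04628834] [ 0.62648015 -0.07108584] 0.02574761794673923
the job is handed in; nothing more can be done
None
```

The job is done and handed in at about 14.5 s. One full plunger press fed out a single blank. I then pushed that blank flat along the table with the fingertips into the facing bay of the fence until it met the cross bar.

- **Press:** the plunger stopped at full travel, with fingertip height about 108 mm while the force rose from 10 to 16 N. It came back up after release, and only one blank came out.
- **Blank against the bar:** the push force rose to 6.5 N while the fingers had all but stopped moving. After I backed off, the side camera put the blank's centre 25.7 mm from the fence origin along its y, against the expected 26 mm. It lies between the two bars without touching either.
- **Everything else:** blanks were still in the magazine. The flange, offcut and bolt, and what was visible of the tray, looked unmoved in the enlarged pictures. I did not check the screwdriver, hammer, cup brush or file again at the end, but the arm stayed well above or away from them. The gripper was clear at about 0.2 m height.

No check failed. The camera position estimates disagreed by 2 to 4 mm, so I relied on the forces for the final contacts. Contact with the bar came about 2.5 mm later than I had estimated.

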